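# Set a shaft collar on the flat

### The job

On the assembly fixture, first turn the black clamp knob about a quarter turn anticlockwise so that its toe swings off the collar, then take the top of the upright shaft between the fingers and turn it until its flat faces the key guide, leaving the collar down for now. Then grip the collar and lift it up the shaft until its top is flush with the shaft's end and its set-screw boss points at the key guide, so that the screw sits on the flat, and finish while still holding it there. Leave the spare ring, the oil bottle and the wrench where they are.

Things in the scene. Friction and masses are not known exactly. Their poses are not given: they have to be found in the camera images.
- fixture: Assembly fixture fixed to the bench: dark steel plate 270 x 160 x 12 mm. Origin on the bench surface, exactly under the axis of the upright shaft; z up; -x points from the shaft to the key guide, +x from the shaft to the clamp knob. Plate spans x -123..+147, y +-80 mm. A round bearing, 46 mm in diameter, stands under the shaft, top 45 mm above the bench.
- guide_tip (a point): The mouth of the key guide: an 18 mm wide horizontal aluminium tube on a square post (30 mm wide), 87 mm above the bench, 64 mm from the shaft axis on the fixture's -x side and aimed at the shaft. Tube top at 96 mm above the bench. Fixed to the fixture.
- shaft_end (a point): Centre of the top end of the upright steel shaft, 97 mm above the bench; axes turn with the shaft. The shaft is 28 mm in diameter and only turns about its vertical axis (stiff, about 0.1 N m; it stays where left). The top 31 mm (66 to 97 mm above the bench) has one flat, 9 mm from the axis, so that the end looks like a D from above: 23 mm across at the flat, 28 mm elsewhere. The 32 mm above the resting collar are free to grip.
- flat (a point): Middle of the shaft's flat, 9 mm from the axis and 82 mm above the bench. Its -x axis is the outward direction of the flat; turns with the shaft.
- shaft (a joint): Turn of the shaft, rad, anticlockwise seen from above positive, stops at +-3.1. At 0 the flat faces the key guide (fixture -x). It starts at 0.6 to 1.7, so it has to be turned clockwise by that much.
- clamp_grip (a point): Middle of the black bar grip of the swing-clamp knob, 95 mm from the shaft axis on the fixture's +x side. The bar is 46 mm long (its x axis), 14 mm thick (its y axis) and reaches from 76 to 102 mm above the bench; this point is at 89 mm. Under it a steel toe, 77 mm long, 16 mm wide, 66 to 74 mm above the bench, points along the bar's -x and hooks 1 mm over the collar. Turns with the knob.
- clamp (a joint): Turn of the clamp knob, rad, positive anticlockwise seen from above, 0 to 1.75 with end stops. 0: toe points at the shaft and holds the collar down. A quarter turn anticlockwise (1.57) swings it clear to the fixture's -y side. It starts between 0 and 0.25; friction about 0.08 N m, stays where left.
- collar: Loose dark steel shaft collar around the shaft, outer diameter 52 mm, bore 31 mm, 20 mm high, about 0.2 kg. Origin at the centre of its underside, z up. Starts resting on the bearing, underside 45 mm above the bench, turned up to 0.5 rad either way. A round set-screw boss, 13 mm in diameter, sticks out 10 mm on its -x side; the sides at +-y are free for the fingers.
- collar_top (a point): Centre of the collar's top face, 20 mm above its origin.
- collar_screw (a point): Outer end of the collar's set-screw boss, 36 mm from the collar's axis on its -x side, 10 mm above its underside.
- spare_ring: Bystander: loose plain steel ring, 40 mm outer diameter, 10 mm high, lying on the fixture plate. Origin at the centre of its underside.
- oil_bottle: Bystander: white bottle, 48 mm in diameter, 110 mm tall, standing about 0.2 m from the shaft. Origin at the centre of its underside.
- wrench: Bystander: steel wrench, 170 mm long, lying on the bench beside the plate, about 0.13 m from the shaft. Origin at the middle of its underside.

How it is judged:
On the way, in this order (a step that is already met when the one before it is completed fails the run):
1. the clamp toe is swung off the collar (value of joint clamp above 1 rad), for 0.2 s.
2. the shaft is turned so that its flat faces the key guide, the collar still down on the bearing (value of joint shaft between -0.2 and 0.2 rad and z of collar_top in the frame of fixture below 0.072 m), for 0.2 s.
3. the collar is gripped and raised to the shaft's end with its set screw on the flat (z of collar_top in the frame of fixture between 0.093 and 0.101 m and horizontal distance between collar and shaft_end below 0.006 m and angle between collar's own z axis and vertical below 0.12 rad and angle between the x axis of collar and the x axis of fixture, either way round below 0.2 rad and x of collar_screw in the frame of fixture below -0.025 m and contact force between the fingers and collar above 1.5 N), for 0.2 s.
At the end, for the whole second after the job is handed in: Clamp knob turned past 1.0 rad; the shaft's flat within 0.2 rad of facing the key guide; the collar on the shaft, held by the fingers (over 1.5 N) with its top within 4 mm of flush with the shaft's end, its set-screw boss within 0.2 rad of pointing at the guide, level within 0.12 rad and still (all of step 3 and value of joint clamp above 1 rad and value of joint shaft between -0.2 and 0.2 rad and linear speed of collar below 0.02 m/s and angular speed of collar below 0.2 rad/s); the arm keeps its last pose, push and grip.
It fails at once if the spare ring, the oil bottle or the wrench is moved by more than 25 mm (distance of any of spare_ring, oil_bottle, wrench from where it was at the start of the episode above 0.025 m).
It also fails if it takes over 54 s, if anything falls off the work surface, if the arm or the gripper's body presses on something with over 40 N, if the wrist force passes 120 N, or if a joint passes its speed limit or range.

### The arm

A 6-joint arm with a two-finger parallel gripper is mounted at the origin on the work surface. World frame = base frame: x ahead of the robot, y to its left, z up, the work surface at z = 0. Lengths are in m, angles in rad, forces in N, time in s.
With the tool pointing down it reaches from about 0.275 to 1 m from the base axis. Payload 8.4 kg.
Tool frame: the origin (TCP) lies midway between the tips of the shut fingers; the grasp point (between the pads) lies 19 mm behind it; z points along the fingers, y is the line along which they close (so a half turn about z gives the same grasp; the last joint's range is limited). The gripper opens to 85 mm and grips with 20 to 120 N. Pads are 22 mm wide; open, the fingers measure 114 mm over their backs; the gripper's body (76 mm by 85 mm) begins 54 mm behind the grasp point. The pads swing forward as they close: fully open they stand 13 mm farther back than shut.
Start: joints at [1.127, 0.353, 1.633, -0, 1.155, -0.002], TCP at [0.267, 0.565, 0.231] pointing down, gripper open.
Joint ranges: [-2.63, 2.63], [-0.92, 2.1], [0.06, 2.66], [-1.3, 4.44], [0, 2.69], [-3.02, 3.02]. Speed limits (rad/s): [2.22, 2.22, 2.79, 3.14, 3.14, 3.14].

### API

Orientations are given as a 3x3 rotation matrix whose columns are the frame's x, y, z axes.
In Python, from cell import state, cams, manip, spotter gives the robot as it stands. The module is installed in compiled form; this text tells all that it offers.
- The arm moves only by the tool servo_tool, never from a script. Its argument "moves" is one flat list of numbers, 5 for each row, row after row: the shift along the tool's x, y, z in units of 30 mm (1.0 is 30 mm), then the turn about the tool's z in units of 6 degrees (1.0 is 6 degrees), then the opening, from 0 (shut) to 1 (fully open). A call has 1 to 20 rows; each row shifts and turns the commanded pose from where the row before left it, along the tool's axes as they then stand; what a row does not reach is not made up. A row lasts 1/12 s, in which the tool goes at most 41.7 mm and 7.16 degrees, less where a joint would pass 70% of its speed; a pose out of reach is approached as far as the arm can. A call is refused whole if a number of a shift passes 1 or a number of a turn 1, either way. A call with a gripper value outside its range is refused whole. The fingers move at their own pace and stop on an object; "force" is the grip in N (left out, the last holds). Time passes only in rows, so rows that do not move let the fingers close. It gives the time, the measured TCP pose, the force, the opening and the grip force at its end, in the units of the state.
- state(): the state, without advancing time (a new reading comes with each control period).
- cams.grab_frame(name): name is "scene" or "side" or "wrist"; returns the picture (420x560x3 uint8, red, green, blue); there is no depth.
- cams.get_calibration(name): a dict with "vfov" (degrees; the focal length in pixels is half the picture's height over the tangent of half this angle, whatever the lens; pixels are square), "cx", "cy" (the principal point, pixels), "rvec" (rotation vector, rad) and "tvec" (3), from world to camera coordinates, as OpenCV has them; the wrist camera has in their place "T_tool_cam" (4x4, takes a point from camera to tool coordinates, whose origin is the TCP and whose axes are the flange's). Camera axes: x right, y down, z forward; pixel columns grow to the right and rows downward; lengths in m; the calibration is good to about 2 mm. A picture is of the moment at which its call begins: read the wrist's pose just before it. get_calibration takes no time and is no camera call.
- manip.hand_in(): hands the job in; it is judged then, once.
Trained networks look in the newest picture that a camera, given by its name, has taken for a name from the list of things; names that differ only in an ending like _2 or _b are one class to them, and where a whole thing is asked for, a point or a joint stands for the part that bears it (a point fixed in the world has none). Each returns a list of dicts, best first, with "p" (0 to 1); they miss things now and then, are a little off and sometimes report something else, mostly with a low value. They report only what shows in the picture. A call takes as long as a camera call.
- spotter.look_for(camera, name): "extent" ([centre column, centre row, width, height] in pixels, round what is visible of it).
- spotter.outline_of(camera, name): "region" (420x560 bool, what is visible of it) and "extent" ([centre column, centre row, width, height] in pixels, round what is visible of it).
The state is a dict: "t": time; "joint_pos": joint angles; "joint_velocities": joint speeds; "effort": joint torques, N m; "tcp_pos": TCP position; "orientation": TCP orientation; "ft_force": force on the tool from outside, world axes, zero at the start; "ft_torque": the same for the moment, N m; "opening": opening from 0.0 (shut) to 1.0 (fully open); "grasp_force": force on a finger pad.
Only numpy, scipy, OpenCV 4.12 (cv2) and the standard library are available. Lean on these libraries where they do the work, as an engineer would, in place of code of your own. Each camera call takes 0.05 s, during which the arm holds its last target. There are 200 camera calls.

## Working session

There is one attempt and no reset: what is moved stays moved. The work goes in short steps, Python scripts to look and compute and a tool call to move; the robot and the scene stay as the last step left them, time stands still between calls to the robot, and variables do not carry over. Pictures are saved under pics/ and viewed, at most 10 in all, crops included, and the job is handed in when it is done.

Besides the shell and the picture viewer there is one more tool, called after ">>>" as name(argument=value, ...) on one line, values as JSON. servo_tool: Moves the arm, as the interface text tells. Its arguments: {"type":"object","properties":{"moves":{"type":"array","items":{"type":"number"}},"force":{"type":"number"}},"required":["moves"]}

```bash
mkdir -p pics; cat > h.py <<'E'
import numpy as np,cv2
from cell import state,cams,manip,spotter
def cal(n):
    c=cams.get_calibration(n); f=210/np.tan(np.radians(c['vfov'])/2)
    K=np.array([[f,0,c['cx']],[0,f,c['cy']],[0,0,1]])
    if n=='wrist':
        s=state();T=np.eye(4);T[:3,:3]=s['orientation'];T[:3,3]=s['tcp_pos']
        M=np.linalg.inv(T@np.array(c['T_tool_cam']));return K,M[:3,:3],M[:3,3]
    return K,cv2.Rodrigues(np.array(c['rvec'],float))[0],np.array(c['tvec'],float)
def ray(C,px):
    K,R,t=C;d=R.T@np.linalg.inv(K)@[px[0],px[1],1.];return -R.T@t,d
def onz(C,px,z):
    o,d=ray(C,px);return o+d*(z-o[2])/d[2]
def proj(C,P):
    K,R,t=C;q=(K@(R@np.atleast_2d(P).T+t[:,None])).T;return q[:,:2]/q[:,2:]
def grab(n,fn=None):
    C=cal(n);im=cams.grab_frame(n)
    if fn: cv2.imwrite('pics/'+fn,im[:,:,::-1])
    return C,im
E
python3 - <<'E'
from h import *
np.set_printoptions(precision=3,suppress=True)
ims=[]
for n in ['scene','side','wrist']:
    C,im=grab(n,n+'0.png');ims.append(im)
    print(n,'cam at',-C[1].T@C[2],C[0][0,0])
    for w in ['fixture','shaft','clamp_grip','collar','spare_ring','oil_bottle','wrench']:
        r=spotter.look_for(n,w)
        print(w,[(round(q['p'],2),np.round(q['extent'])) for q in r[:2]])
s=state();print(s['orientation'],s['t'],s['ft_force'])
E
```

```text
scene cam at [ 1.194 -0.     0.705] 418.40543693311463
fixture [(0.57, array([312., 238., 122., 117.]))]
shaft [(0.56, array([308., 216.,  12.,  19.]))]
clamp_grip [(0.75, array([327., 238.,  28.,  34.])), (0.5, array([307., 221.,  27.,  21.]))]
collar [(0.57, array([310., 222.,  27.,  24.])), (0.23, array([309., 202.,  15.,   6.]))]
spare_ring []
oil_bottle [(0.58, array([385., 198.,  23.,  46.]))]
wrench [(0.84, array([254., 257.,  43.,  55.]))]
side cam at [ 0.127 -0.34   0.594] 458.8460991860288
fixture [(0.71, array([252., 218.,  25.,  17.])), (0.68, array([250., 228., 137., 131.]))]
shaft [(0.76, array([251., 204.,  14.,  21.]))]
clamp_grip [(0.66, array([272., 184.,  22.,  44.]))]
collar [(0.73, array([252., 216.,  30.,  23.]))]
spare_ring [(0.49, array([204., 248.,  22.,  22.]))]
oil_bottle [(0.6, array([163., 187.,  29.,  56.]))]
wrench [(0.59, array([315., 258.,  48.,  66.]))]
wrist cam at [0.196 0.598 0.373] 367.80765441954765
fixture []
shaft []
clamp_grip []
collar []
spare_ring []
oil_bottle [(0.77, array([200., 401.,  31.,  26.]))]
wrench []
[[-0.904  0.428 -0.   ]
 [ 0.428  0.904 -0.   ]
 [ 0.    -0.    -1.   ]] 1.2 [0.272 0.039 0.494]
```

View pics/scene0.png

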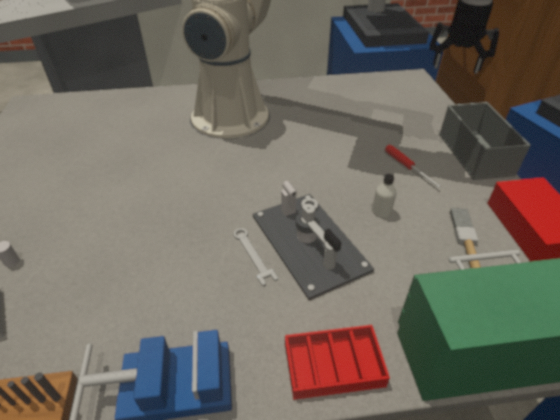

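View pics/wrist0.png

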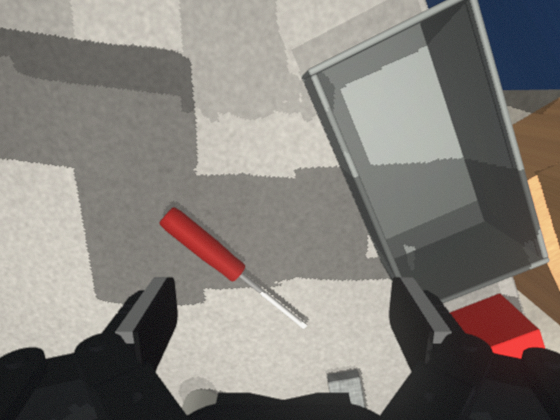

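The scene shows the plate with its knob (330,240) and shaft (308,205), the bottle at (385,197) and the wrench at (254,257). The wrist camera doesn't see the fixture yet. Next I'll measure the fixture pose from both fixed cameras.

```bash
python3 - <<'E'
from h import *
np.set_printoptions(precision=3,suppress=True)
Cs={}
o=[]
for n in ['scene','side']:
    C,im=grab(n);Cs[n]=C
    rs=spotter.outline_of(n,'fixture')
    for r in rs[:3]:
        m=r['region'].astype(np.uint8);print(n,'fix',r['p'],m.sum(),r['extent'])
        if m.sum()<3000: continue
        ys,xs=np.nonzero(m);P=np.array([onz(C,(x,y),.012)[:2] for x,y in zip(xs,ys)])
        a=cv2.minAreaRect((P*1000).astype(np.float32));print(a);print(cv2.boxPoints(a))
    c=[0,0]
    b=spotter.look_for(n,'shaft')[0]['extent'];print(b,'shaft top', onz(C,(b[0],b[1]-b[3]/2+b[2]*.35),.097))
    for w,z in [('clamp_grip',.089),('collar',.055),('spare_ring',.017),('oil_bottle',.055),('wrench',0.005)]:
        for r in spotter.look_for(n,w)[:2]: print(w,round(r['p'],2),onz(C,r['extent'][:2],z))
    ex=(310,232) if n=='scene' else (250,218)
    cr=im[ex[1]-75:ex[1]+75,ex[0]-75:ex[0]+75]
    o.append(cv2.resize(cr,(400,400),interpolation=cv2.INTER_CUBIC))
cv2.imwrite('pics/crops.png',np.hstack(o)[:,:,::-1])
E
```

```text
scene fix 0.89 6843 [312.4, 238.2, 121.8, 122.0]
((536.9898071289062, 137.08700561523438), (351.3787536621094, 165.8729705810547), 19.496356964111328)
[[343.694 156.632]
 [399.054   0.27 ]
 [730.285 117.542]
 [674.926 273.904]]
scene fix 0.59 637 [256.0, 257.6, 39.0, 55.8]
[307.8, 216.7, 9.4, 17.6] shaft top [0.568 0.144 0.097]
clamp_grip 0.85 [0.643 0.165 0.089]
clamp_grip 0.3 [0.533 0.155 0.089]
collar 0.8 [0.558 0.149 0.055]
spare_ring 0.48 [0.457 0.17  0.017]
spare_ring 0.4 [0.581 0.162 0.017]
oil_bottle 0.94 [0.5   0.343 0.055]
wrench 0.88 [0.6   0.026 0.005]
wrench 0.47 [0.569 0.162 0.005]
side fix 0.6 7912 [251.9, 227.1, 136.6, 131.1]
((608.3548583984375, 161.28347778320312), (366.8722839355469, 163.2252655029297), 19.236671447753906)
[[408.272 177.902]
 [462.05   23.791]
 [808.438 144.665]
 [754.66  298.776]]
[251.1, 204.1, 11.6, 20.3] shaft top [0.552 0.139 0.097]
clamp_grip 0.71 [0.612 0.15  0.089]
collar 0.79 [0.552 0.141 0.055]
spare_ring 0.5 [0.457 0.169 0.017]
oil_bottle 0.59 [0.501 0.343 0.055]
oil_bottle 0.34 [0.645 0.185 0.055]
wrench 0.97 [0.586 0.017 0.005]
```

View pics/crops.png

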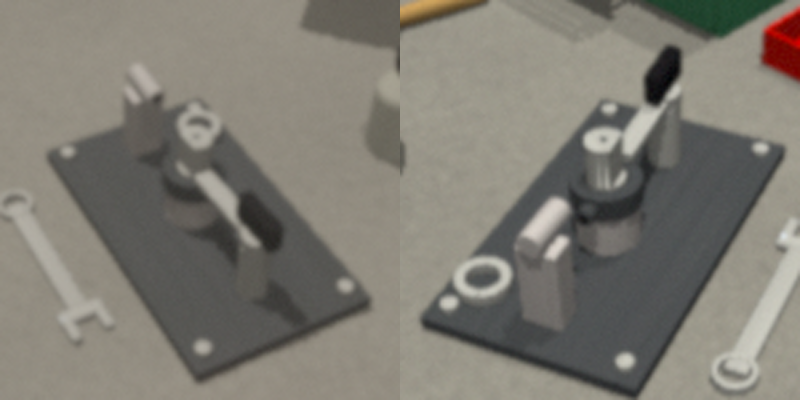

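The fixture x axis points about 19.3° from world x. The shaft is near (0.553, 0.140) and the knob near (0.643, 0.171), which agrees with the 95 mm spacing. I'll move over to bring the wrist camera above the fixture.

>>> servo_tool(moves=[-0.76,-0.62,0,0,1,-0.76,-0.62,0,0,1,-0.76,-0.62,0,0,1,-0.76,-0.62,0,0,1,-0.76,-0.62,0,0,1,-0.76,-0.62,0,0,1,-0.76,-0.62,0,0,1,-0.76,-0.62,0,0,1,-0.76,-0.62,0,0,1,-0.76,-0.62,0,0,1,-0.76,-0.62,0,0,1,-0.76,-0.62,0,0,1,-0.76,-0.62,0,0,1,-0.76,-0.62,0,0,1,-0.76,-0.62,0,0,1,-0.76,-0.62,0,0,1,-0.76,-0.62,0,0,1])

```text
t: 3.42
tcp_pos: [0.4829, 0.112, 0.2315]
orientation: [[-0.904, 0.428, 0.0], [0.428, 0.904, 0.0], [-0.0, 0.0, -1.0]]
ft_force: [-0.3, 0.1, 0.5]
opening: 1.002
grasp_force: 0.0
```

>>> servo_tool(moves=[0,0,0,1,1,0,0,0,1,1,0,0,0,1,1,0,0,0,1,1,0,0,0,1,1,0,0,0,1,1,0,0,0,1,1,0,0,0,1,1,0,0,0,1,1,0,0,0,1,1,0,0,0,1,1,0,0,0,1,1,0,0,0,1,1,0,0,0,1,1,0,0,0,1,1,0,0,0,1,1,0,0,0,1,1,0,0,0,1,1,0,0,0,1,1,0,0,0,1,1])

```text
t: 5.08
tcp_pos: [0.4824, 0.1134, 0.2314]
orientation: [[0.825, 0.565, 0.0], [0.565, -0.825, 0.0], [0.0, 0.0, -1.0]]
ft_force: [-0.1, 0.0, -0.1]
opening: 0.999
grasp_force: 0.0
```

>>> servo_tool(moves=[0,0,0,1,1,0,0,0,0.4,1,0,0,0,0,1])

```text
t: 5.33
tcp_pos: [0.4824, 0.1135, 0.2314]
orientation: [[0.897, 0.441, 0.0], [0.441, -0.897, 0.0], [0.0, 0.0, -1.0]]
ft_force: [-0.2, 0.0, -0.1]
opening: 0.998
grasp_force: 0.0
```

```bash
python3 - <<'E'
from h import *
np.set_printoptions(precision=3,suppress=True)
s=state();print(s['tcp_pos'],s['orientation'],s['t'],s['joint_pos'])
C,im=grab('wrist','w1.png')
for w,z in [('clamp_grip',.102),('shaft',.097),('collar',.065),('collar_screw',.055),('guide_tip',.09),('spare_ring',.02),('fixture',.012)]:
    for r in spotter.look_for('wrist',w)[:2]: print(w,round(r['p'],2),np.round(r['extent']),onz(C,r['extent'][:2],z))
E
```

```text
[0.482 0.113 0.231] [[ 0.897  0.441  0.   ]
 [ 0.441 -0.897  0.   ]
 [ 0.     0.    -1.   ]] 5.3333 [ 0.228  0.15   1.904 -0.     1.087  1.342]
clamp_grip 0.86 [296.  32.  24.  64.] [0.59  0.156 0.102]
shaft 0.62 [286.  83.  37.  45.] [0.558 0.148 0.097]
collar 0.58 [289.  93.  58.  83.] [0.553 0.143 0.065]
collar_screw 0.6 [288.  91.  66.  81.] [0.554 0.144 0.055]
guide_tip 0.57 [292. 110. 190. 221.] [0.543 0.135 0.09 ]
spare_ring 0.72 [221. 168.  41.  43.] [0.462 0.17  0.02 ]
spare_ring 0.16 [291. 110. 190. 219.] [0.541 0.134 0.02 ]
fixture 0.64 [292. 110. 196. 220.] [0.541 0.132 0.012]
fixture 0.46 [288.  83.  36.  45.] [0.561 0.147 0.012]
```

View pics/w1.png

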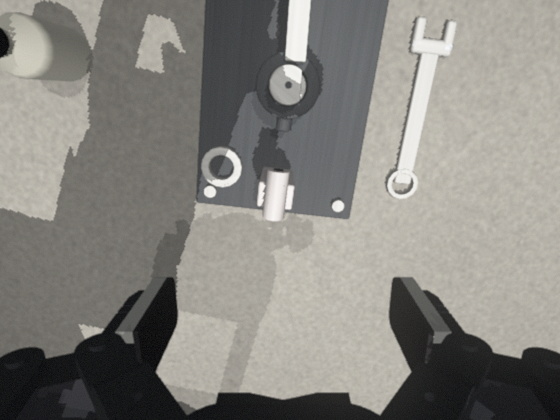

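The shaft's D-end shows at (287,84), the collar's boss at (283,124), the guide at (276,195) and the spare ring at (221,167). The knob is cut off at the top. I'll move forward 90 mm to see it.

>>> servo_tool(moves=[1,0,0,0,1,1,0,0,0,1,1,0,0,0,1,0,0,0,0,1,0,0,0,0,1])

```text
t: 6.15
tcp_pos: [0.5637, 0.1537, 0.2307]
orientation: [[0.896, 0.444, -0.001], [0.444, -0.896, -0.0], [-0.001, -0.0, -1.0]]
ft_force: [-0.0, -0.4, -0.6]
opening: 0.997
grasp_force: 0.0
```

```bash
python3 - <<'E'
from h import *
np.set_printoptions(precision=3,suppress=True)
s=state();print(s['tcp_pos'],s['t'])
C,im=grab('wrist')
cv2.imwrite('pics/w2.png',cv2.resize(im[0:260,180:400],None,fx=2.3,fy=2.3,interpolation=cv2.INTER_CUBIC)[:,:,::-1])
for w,z in [('clamp_grip',.102),('shaft',.097),('collar',.065),('fixture',.012)]:
    for r in spotter.outline_of('wrist',w)[:2]:
        m=r['region'].astype(np.uint8);ys,xs=np.nonzero(m)
        P=np.array([onz(C,(x,y),z)[:2] for x,y in zip(xs,ys)])*1000
        print(w,round(r['p'],2),np.round(r['extent']),onz(C,r['extent'][:2],z),cv2.minAreaRect(P.astype(np.float32)))
E
```

```text
[0.564 0.154 0.231] 6.15
clamp_grip 0.86 [300. 112.  30. 135.] [0.626 0.171 0.102] ((625.3782348632812, 169.23895263671875), (92.37417602539062, 22.939088821411133), 25.81474494934082)
shaft 0.56 [287. 199.  34.  48.] [0.563 0.149 0.097] ((561.7484741210938, 149.6234588623047), (36.236812591552734, 25.195362091064453), 18.90802574157715)
collar 0.95 [287. 200.  60.  73.] [0.554 0.145 0.065] ((558.1920166015625, 148.34481811523438), (52.8582878112793, 54.42692184448242), 68.1552963256836)
collar 0.23 [303. 112.  34. 137.] [0.626 0.167 0.065] ((624.244384765625, 167.09632873535156), (105.0650863647461, 26.875822067260742), 25.768394470214844)
fixture 0.7 [298. 164. 193. 309.] [0.579 0.145 0.012] ((551.6495361328125, 144.7156524658203), (307.14898681640625, 160.56253051757812), 19.523365020751953)
```

View pics/w2.png

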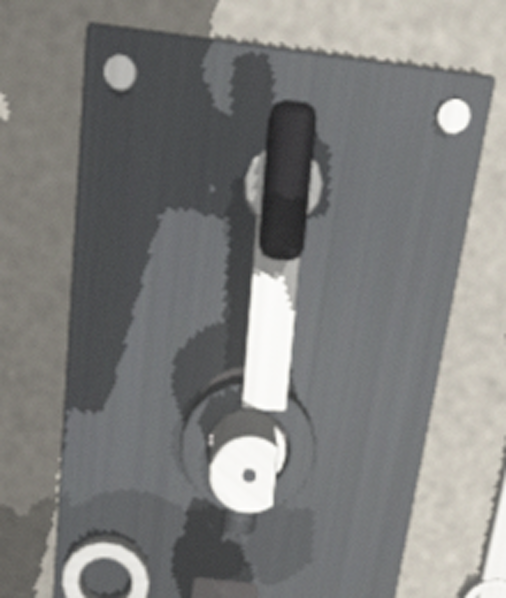

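The knob bar runs from crop (293,103) to (282,255). The shaft's centre dot is at crop (249,475), and its flat is on the right edge at x≈276, so the flat faces fixture -y and the shaft sits at about 1.65 rad. The collar's boss is at crop (238,520).

```bash
python3 - <<'E'
from h import *
np.set_printoptions(precision=4,suppress=True)
C=cal('wrist');print('cam',-C[1].T@C[2])
f=lambda p,z:onz(C,(p[0]/2.3+180,p[1]/2.3),z)
S=f((249,475),.097);print('shaft',S)
for a,b in [((262,245),(270,110)),((303,250),(315,115))]:
    A,B=f(a,.102),f(b,.102);print(A,B,np.degrees(np.arctan2(*(B-A)[1::-1])))
E=[f(p,.102) for p in [(270,103),(315,105),(262,252),(303,258)]];print('knob',np.mean(E,0),np.linalg.norm(E[0]-E[2]),np.linalg.norm(E[0]-E[1]))
F=[f(p,.097) for p in [(275,500),(277,450)]];d=F[1]-F[0];print('flat tangent',np.degrees(np.arctan2(d[1],d[0])), 'dist',abs(np.cross(d[:2],(S-F[0])[:2]))/np.linalg.norm(d[:2]))
K=np.mean(E,0);v=K-S;print(np.linalg.norm(v[:2]),np.degrees(np.arctan2(v[1],v[0])))
b=f((238,525),.055)-S;print('boss',np.degrees(np.arctan2(-b[1],-b[0])),np.linalg.norm(b[:2]))
# plate bolts edges
A,B=f((70,430),.012),f((90,25),.012);print('plate edge',np.degrees(np.arctan2(*(B-A)[1::-1])))
A,B=f((400,580),.012),f((493,80),.012);print('plate edge',np.degrees(np.arctan2(*(B-A)[1::-1])))
E
```

```text
cam [0.631  0.1866 0.3733]
shaft [0.5562 0.145  0.097 ]
[0.6258 0.1754 0.102 ] [0.6611 0.1906 0.102 ] 23.296772394722908
[0.6301 0.1634 0.102 ] [0.6658 0.1781 0.102 ] 22.39227196984834
knob [0.6458 0.1769 0.102 ] 0.04241191160912997 0.013275838868617858
flat tangent 24.918037939530862 dist 0.009228082896138544
0.09508991047946418 19.582426928064503
boss 20.085053062686544 0.0342132446766194
plate edge 20.135131431447974
plate edge 19.91245452056556<stdin>:9: DeprecationWarning: Arrays of 2-dimensional vectors are deprecated. Use arrays of 3-dimensional vectors instead. (deprecated in NumPy 2.0)
```

Everything checks out: shaft (0.556, 0.145), knob 95.1 mm away at (0.646, 0.177), fixture at 19.7°, bar at 22.8°, and the shaft at about 1.66 rad. Next I'll grip the knob.

>>> servo_tool(moves=[0.95,0.17,0,0,0.7,0.95,0.17,0,0,0.7,0.9,0.18,0,0,0.7,0,0,0.9,0.58,0.7,0,0,0.9,0,0.7,0,0,0.9,0,0.7,0,0,0.9,0,0.7,0,0,0.9,0,0.7,0,0,0.6,0,0.7,0,0,0,0,0.7,0,0,0,0,0.7], force=50)

```text
t: 7.32
tcp_pos: [0.6445, 0.1761, 0.078]
orientation: [[0.922, 0.387, -0.002], [0.387, -0.922, -0.0], [-0.002, -0.0, -1.0]]
ft_force: [0.7, 0.2, 0.9]
opening: 0.7
grasp_force: 0.0
```

>>> servo_tool(moves=[0,0,0,0,0,0,0,0,0,0,0,0,0,0,0,0,0,0,0,0,0,0,0,0,0,0,0,0,0,0,0,0,0,0,0,0,0,0,0,0])

```text
t: 7.98
tcp_pos: [0.6457, 0.1774, 0.08]
orientation: [[0.922, 0.388, 0.001], [0.388, -0.922, 0.001], [0.002, -0.001, -1.0]]
ft_force: [-2.9, 2.9, 7.4]
opening: 0.15
grasp_force: 49.0
```

>>> servo_tool(moves=[0,0,-0.1,-1,0,0,0,0,-1,0,0,0,0,-1,0,0,0,0,-1,0,0,0,0,-1,0,0,0,0,-1,0,0,0,0,-1,0,0,0,0,-1,0,0,0,0,-1,0,0,0,0,-1,0,0,0,0,-1,0,0,0,0,-1,0,0,0,0,-1,0,0,0,0,-1,0,0,0,0,0,0,0,0,0,0,0])

```text
t: 9.32
tcp_pos: [0.6489, 0.1759, 0.0802]
orientation: [[-0.29, 0.957, 0.007], [0.957, 0.29, -0.0], [-0.002, 0.007, -1.0]]
ft_force: [19.1, -2.3, -25.6]
opening: 0.149
grasp_force: 51.6
```

>>> servo_tool(moves=[0,0,0,0,0,0,0,0,0,0.5,0,0,0,0,0.5,0,0,0,0,0.5,0,0,0,0,0.5,0,0,-1,0,0.5,0,0,-1,0,0.5,0,0,-1,0,0.5,0,0,0,0,0.5])

```text
t: 10.07
tcp_pos: [0.6485, 0.1776, 0.1783]
orientation: [[-0.289, 0.957, 0.009], [0.957, 0.289, 0.003], [-0.0, 0.01, -1.0]]
ft_force: [2.4, 0.4, 1.2]
opening: 0.498
grasp_force: 0.0
```

Clamp turned to roughly 1.5 rad. I'll move over the shaft, rotate the tool to heading 205°, and check with the fixed cameras.

>>> servo_tool(moves=[-0.05,-0.9,0,-1,0.6,0.09,-0.9,0,-1,0.6,0.17,-0.87,0,-1,0.6,0.16,-0.45,0,-1,0.6,0,0,0,-1,0.6,0,0,0,-1,0.6,0,0,0,-1,0.6,0,0,0,-1,0.6,0,0,0,-1,0.6,0,0,0,-1,0.6,0,0,0,-1,0.6,0,0,0,-1,0.6,0,0,0,-1,0.6,0,0,0,-1,0.6,0,0,0,-1,0.6,0,0,0,-1,0.6,0,0,0,-0.35,0.6,0,0,0,0,0.6])

```text
t: 11.57
tcp_pos: [0.5548, 0.1475, 0.1716]
orientation: [[-0.906, -0.423, 0.0], [-0.423, 0.906, 0.0], [-0.001, -0.0, -1.0]]
ft_force: [0.8, -0.0, 0.5]
opening: 0.6
grasp_force: 0.0
```

```bash
python3 - <<'E'
from h import *
np.set_printoptions(precision=4,suppress=True)
s=state();R=s['orientation'];p=np.array(s['tcp_pos']);print(p,np.degrees(np.arctan2(R[1][0],R[0][0])),s['t'])
R=np.array(R)
t=np.array([.556,.145,.072])+.0025*R[:,1]
print('tool units',R.T@(t-p)/.03)
o=[]
for n,ex in [('scene',(310,232)),('side',(250,205))]:
    C,im=grab(n);o.append(cv2.resize(im[ex[1]-75:ex[1]+75,ex[0]-75:ex[0]+75],(400,400),interpolation=cv2.INTER_CUBIC))
cv2.imwrite('pics/c2.png',np.hstack(o)[:,:,::-1])
E
```

```text
[0.5548 0.1475 0.1716] -154.98831797254792 11.5667
tool units [-0.0002 -0.0107  3.3211]
```

View pics/c2.png

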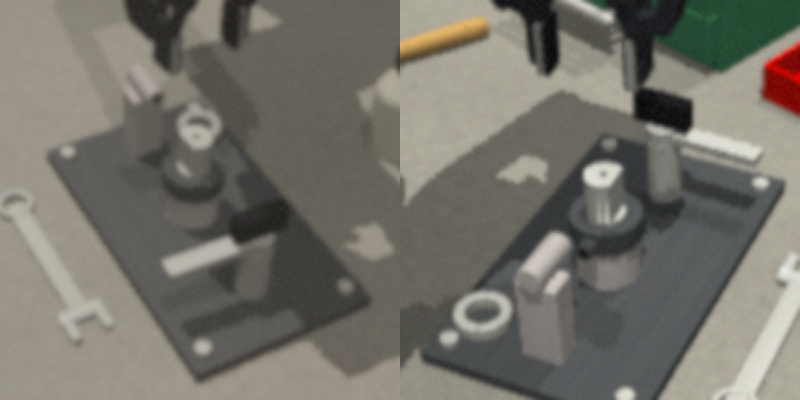

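The toe is swung well clear (scene crop (165,268), fixture -y side), and the collar is still down. Now I'll descend and grip the shaft top.

>>> servo_tool(moves=[0,0,0.9,0,0.6,0,0,0.9,0,0.6,0,0,0.9,0,0.6,0,0,0.6,0,0.6,0,0,0,0,0.6,0,0,0,0,0.1,0,0,0,0,0.1,0,0,0,0,0.1,0,0,0,0,0.1,0,0,0,0,0.1,0,0,0,0,0.1], force=70)

```text
t: 12.58
tcp_pos: [0.5557, 0.148, 0.0739]
orientation: [[-0.907, -0.421, 0.002], [-0.421, 0.907, 0.001], [-0.002, 0.0, -1.0]]
ft_force: [-2.1, 3.1, 7.1]
opening: 0.249
grasp_force: 69.4
```

Opening 21 mm (knob read 12.8 for 14), so I have it across the flat. Turning clockwise.

>>> servo_tool(moves=[-0.009,0,0,1,0,-0.009,0,0,1,0,-0.009,0,0,1,0,-0.009,0,0,1,0,-0.009,0,0,1,0,-0.009,0,0,1,0,-0.009,0,0,1,0,-0.009,0,0,1,0,-0.009,0,0,1,0,-0.009,0,0,1,0,-0.009,0,0,1,0,-0.009,0,0,1,0,-0.009,0,0,1,0,-0.009,0,0,1,0,-0.009,0,0,1,0,-0.009,0,0,0.9,0,0,0,0,0,0,0,0,0,0,0])

```text
t: 14.08
tcp_pos: [0.5602, 0.1497, 0.074]
orientation: [[-0.332, 0.943, 0.004], [0.943, 0.332, 0.005], [0.004, 0.006, -1.0]]
ft_force: [-0.9, 20.1, 1.2]
opening: 0.253
grasp_force: 69.0
```

>>> servo_tool(moves=[0,0,0,0,0,0,0,0,0,0.6,0,0,0,0,0.6,0,0,0,0,0.6,0,0,0,0,0.6,0,0,0,0,0.6,0,0,-1,0,0.6,0,0,-1,0,0.6,0,0,-1,0,0.6,0,0,-1,0,0.7,0,0,-1,0,0.7,0,0,0,0,0.8])

```text
t: 15.08
tcp_pos: [0.5615, 0.1466, 0.2285]
orientation: [[-0.334, 0.943, 0.009], [0.943, 0.334, 0.002], [-0.001, 0.009, -1.0]]
ft_force: [0.9, 0.7, 0.8]
opening: 0.799
grasp_force: 0.0
```

>>> servo_tool(moves=[0,0,0,1,1,0,0,0,1,1,0,0,0,1,1,0,0,0,1,1,0,0,0,1,1,0,0,0,1,1,0,0,0,1,1,0,0,0,1,1,0,0,0,1,1,0,0,0,1,1,0,0,0,1,1,0,0,0,1,1,0,0,0,1,1,0,0,0,1,1,0,0,0,1,1,0,0,0,0,1,0,0,0,0,1])

```text
t: 16.5
tcp_pos: [0.5583, 0.1459, 0.2219]
orientation: [[0.942, 0.337, -0.0], [0.337, -0.942, -0.0], [-0.0, 0.0, -1.0]]
ft_force: [0.5, -0.0, -0.1]
opening: 0.999
grasp_force: 0.0
```

```bash
python3 - <<'E'
from h import *
np.set_printoptions(precision=4,suppress=True)
s=state();print(s['tcp_pos'],s['orientation'],s['t'])
C,im=grab('wrist')
q=proj(C,[.556,.145,.09])[0].astype(int);print(q)
x0,y0=max(q[0]-75,0),max(q[1]-75,0);print('crop origin',x0,y0,'x4')
cv2.imwrite('pics/w3.png',cv2.resize(im[y0:y0+150,x0:x0+150],None,fx=4,fy=4,interpolation=cv2.INTER_CUBIC)[:,:,::-1])
E
```

```text
[0.5583 0.1459 0.2219] [[ 0.9416  0.3368 -0.0004]
 [ 0.3368 -0.9416 -0.0002]
 [-0.0005  0.     -1.    ]] 16.5
[282 199]
crop origin 207 124 x4
```

View pics/w3.png

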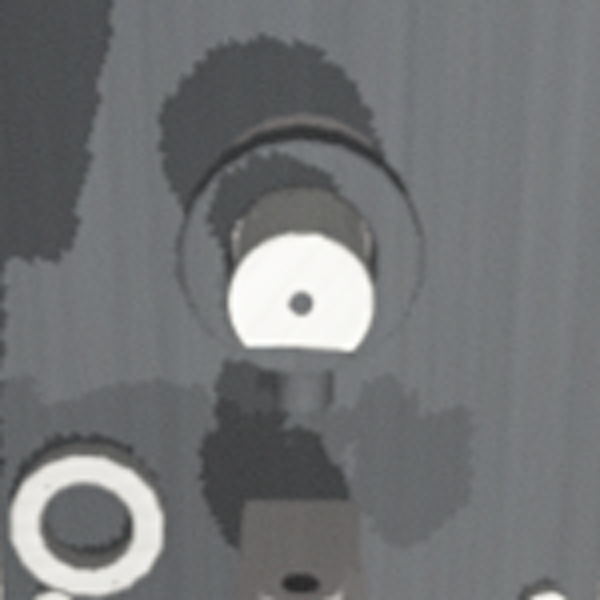

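The flat's edge runs (246,348)–(356,352), so it faces the guide within about 2°. The boss at (302,390) is straight below the collar centre (302,250), so the collar is already aligned. Now I'll work out the collar grasp.

```bash
python3 - <<'E'
from h import *
np.set_printoptions(precision=4,suppress=True)
C=cal('wrist');f=lambda x,y,z:onz(C,(207+x/4,124+y/4),z)
S=f(301,303,.097);print('shaft',S)
print('collar sides mid',(f(180,250,.065)+f(424,250,.065))/2,np.linalg.norm(f(180,250,.065)-f(424,250,.065)))
d=f(356,352,.097)-f(246,348,.097);print('flat normal offset deg',np.degrees(np.arctan2(d[1],d[0]))+70.3)
b=f(302,390,.058);v=S-b;print('boss heading',np.degrees(np.arctan2(v[1],v[0])))
s=state();R=np.array(s['orientation']);t=S.copy();t[2]=.037
print(R.T@(t-s['tcp_pos'])/.03)
E
```

```text
shaft [0.5577 0.1459 0.097 ]
collar sides mid [0.5599 0.1466 0.065 ] 0.05101730808711411
flat normal offset deg -2.159829516610486
boss heading 19.954097211978105
[-0.0175 -0.0082  6.1672]
```

>>> servo_tool(moves=[0,0,0.9,0,0.9,0,0,0.9,0,0.9,0,0,0.9,0,0.9,0,0,0.9,0,0.9,0,0,0.9,0,0.9,0,0,0.9,0,0.9,0,0,0.7,0,0.9,0,0,0,0,0.9,0,0,0,0,0.9], force=40)

```text
t: 17.3
tcp_pos: [0.5576, 0.1459, 0.0386]
orientation: [[0.942, 0.336, -0.002], [0.336, -0.942, -0.001], [-0.003, -0.0, -1.0]]
ft_force: [0.8, 0.1, 0.9]
opening: 0.903
grasp_force: 0.0
```

>>> servo_tool(moves=[0,0,0,0,0.4,0,0,0,0,0.4,0,0,0,0,0.4,0,0,0,0,0.4,0,0,0,0,0.4,0,0,0,0,0.4,0,0,0,0,0.4])

```text
t: 17.88
tcp_pos: [0.5597, 0.1464, 0.0412]
orientation: [[0.942, 0.334, 0.003], [0.334, -0.942, 0.001], [0.003, 0.0, -1.0]]
ft_force: [-0.8, -0.6, 7.6]
opening: 0.6
grasp_force: 42.3
```

>>> servo_tool(moves=[0,0,-0.2,0,0.4,0,0,-0.2,0,0.4,0,0,-0.2,0,0.4,0,0,-0.2,0,0.4,0,0,-0.2,0,0.4,0,0,-0.07,0,0.4,0,0,0,0,0.4,0,0,0,0,0.4,0,0,0,0,0.4])

```text
t: 18.63
tcp_pos: [0.5583, 0.1461, 0.0712]
orientation: [[0.943, 0.334, -0.0], [0.334, -0.943, -0.0], [-0.0, -0.0, -1.0]]
ft_force: [-0.1, 0.0, -1.8]
opening: 0.601
grasp_force: 42.2
```

```bash
python3 - <<'E'
from h import *
np.set_printoptions(precision=4,suppress=True)
s=state();print(s['tcp_pos'],s['orientation'],s['t'],s['ft_force'],s['ft_torque'],s['grasp_force'])
o=[]
for n,ex in [('side',(250,205)),('wrist',None)]:
    C,im=grab(n)
    q=proj(C,[.557,.1455,.09])[0].astype(int);x0,y0=q-[50,40];print(n,'origin',x0,y0)
    y0=max(y0,0);x0=max(x0,0);w=100 if n=='side' else 150
    if n=='wrist':x0-=25;y0-=25
    print(x0,y0,w)
    o.append(cv2.resize(im[y0:y0+w,x0:x0+w],(400,400),interpolation=cv2.INTER_CUBIC))
cv2.imwrite('pics/c4.png',np.hstack(o)[:,:,::-1])
E
```

```text
[0.5583 0.1461 0.0712] [[ 0.9426  0.3339 -0.0003]
 [ 0.3339 -0.9426 -0.    ]
 [-0.0002 -0.0001 -1.    ]] 18.6333 [-0.1133  0.0089 -1.8336] [ 0.0921 -0.0201  0.0278] 42.21178981941193
side origin 200 158
200 158 100
wrist origin 232 266
207 241 150
```

View pics/c4.png

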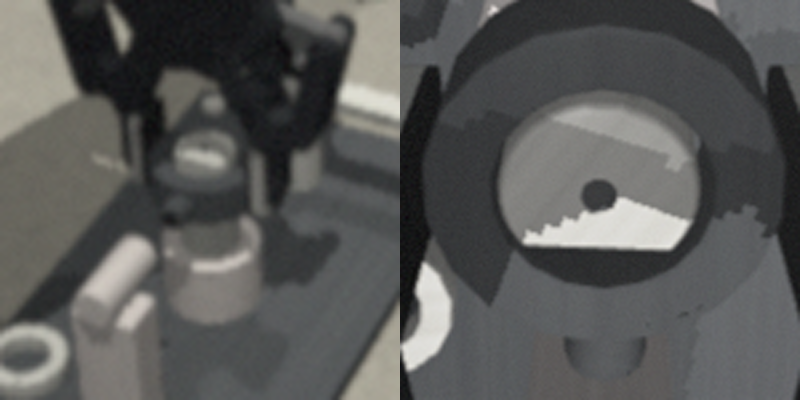

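The wrist view shows the collar nearly flush around the D-end. Its boss (605,355) points the same way as the flat (edge at y≈247). The measured lift is 30 mm and the load is 1.8 N, so the top is at about 95 mm; I'll raise it slightly more.

>>> servo_tool(moves=[0,0,-0.06,0,0.4,0,0,0,0,0.4,0,0,0,0,0.4,0,0,0,0,0.4,0,0,0,0,0.4])

```text
t: 19.15
tcp_pos: [0.5584, 0.1461, 0.0731]
orientation: [[0.943, 0.334, -0.0], [0.334, -0.943, -0.0], [-0.0, -0.0, -1.0]]
ft_force: [0.2, 0.9, -1.0]
opening: 0.602
grasp_force: 42.2
```

```bash
python3 - <<'E'
from h import *
np.set_printoptions(precision=4,suppress=True)
# height from bore/shaft ellipses in the wrist view before (crop origin 207,241, scale 2.667)
s=state();print(s['tcp_pos'],s['ft_force'],s['grasp_force'],s['t'])
C=cal('wrist');print('cam',-C[1].T@C[2])
f=lambda x,y,z:onz(C,(207+x/2.667,241+y/2.667),z)
# collar outer: left 422, right 785 -> width at height z
for z in (.090,.093,.097,.101): print(z,np.linalg.norm(f(422,185,z)-f(785,185,z)),'shaft',np.linalg.norm(f(498,185,z)-f(700,185,z)))
c=np.array([.5575,.1457,0]);d=np.array([.942,.336,0])
for z in (.091,.093,.095,.097,.099):
    q=proj(C,[c+d*.0155+[0,0,z],c-d*.0155+[0,0,z],c+d*.014+[0,0,.097],c-d*.009+[0,0,.097]])
    q=(q-[207,241])*2.667; print(z,'bore far/near y',q[0,1],q[1,1],'shaft far, flat y',q[2,1],q[3,1])
E
```

```text
[0.5584 0.1461 0.0731] [ 0.2197  0.9363 -1.0461] 42.24906929768622 19.15
cam [0.6307 0.1714 0.2151]
0.09 0.053220743547142436 shaft 0.029616030818753684
0.093 0.05194428585141931 shaft 0.02890571360152267
0.097 0.05024234225712183 shaft 0.027958623978548012
0.101 0.048540398662824315 shaft 0.027011534355573342
0.091 bore far/near y 70.15453500529945 258.0297181940109 shaft far, flat y 100.48018526889366 246.0673970453155
0.093 bore far/near y 76.72793997222314 266.6496701587365 shaft far, flat y 100.48018526889366 246.0673970453155
0.095 bore far/near y 83.4892801423244 275.49978375335644 shaft far, flat y 100.48018526889366 246.0673970453155
0.097 bore far/near y 90.44673206827257 284.58940204285153 shaft far, flat y 100.48018526889366 246.0673970453155
0.099 bore far/near y 97.60895360235747 293.9283807188548 shaft far, flat y 100.48018526889366 246.0673970453155
```

```bash
python3 - <<'E'
from h import *
np.set_printoptions(precision=1,suppress=True)
C,im=grab('wrist')
c=np.array([.5575,.1457,0]);d=np.array([.942,.336,0])
x0,y0=207,236
print('origin',x0,y0,'x4')
for z in (.093,.095,.097,.099,.101):
    q=(proj(C,[c+d*.0155+[0,0,z],c-d*.0155+[0,0,z],c+d*.014+[0,0,.097],c-d*.009+[0,0,.097]])-[x0,y0])*4;print(z,q[:,1])
cv2.imwrite('pics/w5.png',cv2.resize(im[y0:y0+150,x0:x0+150],(600,600),interpolation=cv2.INTER_CUBIC)[:,:,::-1])
E
```

```text
origin 207 236 x4
0.093 [135.1 419.9 170.7 389.1]
0.095 [145.2 433.2 170.7 389.1]
0.097 [155.7 446.8 170.7 389.1]
0.099 [166.4 460.8 170.7 389.1]
0.101 [177.5 475.2 170.7 389.1]
```

View pics/w5.png

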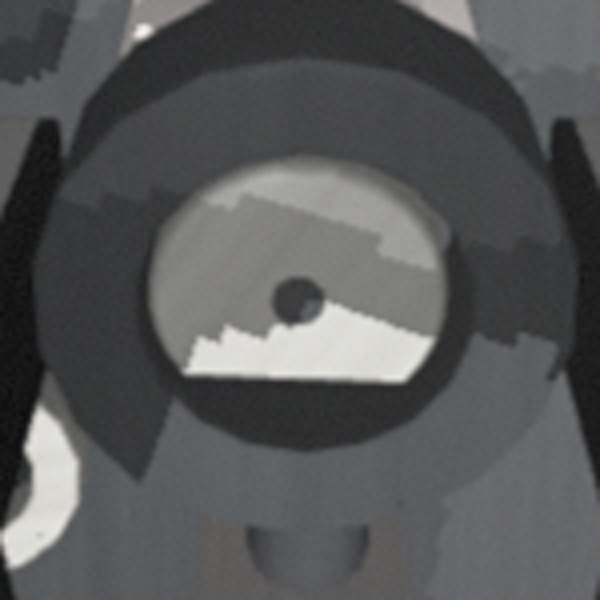

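The bore edges at y≈155 and 450 put the collar top at 97–98 mm, level and with the boss aligned. I'm handing in.

```bash
python3 -c "
from h import *
print(manip.hand_in())"
```

```text
the job is handed in; nothing more can be done
None
```

The job is handed in. By my camera measurements the clamp is off at about 1.5 rad, the shaft's flat faces the key guide to about 2°, and the collar is held at 42 N with its top flush to within about 2 mm and its boss pointing at the guide; no verdict came back.

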